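# Stack a parts tub on its rim lugs over the pump wing nuts

### The arm

A 6-joint arm with a two-finger parallel gripper is mounted at the origin on the work surface. World frame = base frame: x ahead of the robot, y to its left, z up, the work surface at z = 0. Lengths are in m, angles in rad, forces in N, time in s.
With the tool pointing down it reaches from about 0.3 to 0.875 m from the base axis. Payload 4.2 kg.
Tool frame: the origin (TCP) lies at the very end of the fingers, on their centre line; the grasp point (between the pads) lies 19 mm behind it; z points along the fingers, x is the direction in which the jaws open and shut, and the axes are right-handed (so a half turn about z gives the same grasp; the last joint's range is limited). The gripper opens to 85 mm and grips with 20 to 120 N. Pads are 22 mm wide; open, the fingers measure 114 mm over their backs; the gripper's body (76 mm by 85 mm) begins 54 mm behind the grasp point. The pads swing forward as they close: fully open they stand 13 mm farther back than shut.
Start: joints at [-0.02, 0.32, 1.565, -0, 1.257, -0.02], TCP at [0.575, 0, 0.231] pointing down, gripper open.
Joint ranges: [-3.11, 3.11], [-0.84, 2.01], [0.21, 2.61], [-1.34, 4.49], [0.05, 2.63], [-2.56, 2.56]. Speed limits (rad/s): [2.57, 2.57, 3.14, 3.14, 3.14, 3.14].

### API

Orientations are given as a unit quaternion [w, x, y, z].
In Python, from station import r gives the robot as it stands.
- The arm moves only by the shell command python3 -m pendant 'ROWS' [FORCE]. ROWS is JSON, a list of rows, each an object with "hand": the closure in counts, from 0 (fully open) to 255 (shut); "xyz": the shift along the tool's x, y, z in units of 0.2 m (1.0 is 0.2 m), a list of three; "delta_rot": the turn, a rotation vector about the tool's x, y, z in units of 360 degrees (1.0 is 360 degrees), a list of three. A call has 1 to 20 rows; each row is the pose to reach, as a shift and turn from the pose commanded when the call began, along the tool's axes at that moment, turning the shorter way round; what a row does not reach only later rows make up. A row lasts 1/10 s, in which the tool goes at most 50 mm and 8.59 degrees, less where a joint would pass 70% of its speed; a pose out of reach is approached as far as the arm can. A call with a number of a shift or a turn outside -1 to 1 is refused whole. A call with a gripper value outside its range is refused whole. The fingers move at their own pace and stop on an object; FORCE is the grip in N (left out, the last holds). Time passes only in rows, so rows that repeat a pose let the fingers close. It gives the time, the measured TCP pose, the force and the opening at its end, in the units of the state.
- r.get_state(): the state, without advancing time (a new reading comes with each control period).
- r.get_image(name): name is "scene" or "side" or "wrist"; returns a dict with "color" (480x640x3 uint8, red, green, blue), "camera_matrix" (3x3 intrinsics, pixels), "D" ([k1, k2, p1, p2, k3] as OpenCV has them; the pictures are not rectified), "origin" and "orientation" of the camera in the world. Camera axes: x right, y up, looking along -z (the intrinsics and any distortion apply to the point x, -y, -z); pixel columns grow to the right and rows downward; lengths in m; the calibration is good to about 2 mm. A picture is of the moment at which its call begins. There is no depth.
- r.hand_in(): hands the job in, once; it reports no verdict.
Trained networks look in the newest picture that a camera, given by its name, has taken for a name from the list of things; names that differ only in an ending like _2 or _b are one class to them, and where a whole thing is asked for, a point or a joint stands for the part that bears it (a point fixed in the world has none). Each returns a list of dicts, best first, with "p" (0 to 1); they miss things now and then, are a little off and sometimes report something else, mostly with a low value. They report only what shows in the picture. A call takes as long as a camera call. They do not tell look-alikes from the thing itself.
- r.silhouettes(camera, label): "region" (480x640 bool, what is visible of it) and "box" ([left, top, right, bottom] in pixels, round what is visible of it).
The state is a dict: "clock": time; "joint_pos": joint angles; "qvel": joint speeds; "tau": joint torques, N m; "eef_pos": TCP position; "eef_rot": TCP orientation; "force": force on the tool from outside, world axes, zero at the start; "wrist_torque": the same for the moment, N m; "width": finger opening in m.
Only numpy, scipy, OpenCV 4.12 (cv2) and the standard library are available. Lean on these libraries where they do the work, as an engineer would, in place of code of your own. Each camera call takes 0.05 s, during which the arm holds its last target. There are 200 camera calls.

### The job

Put the empty tub on top of the tub that holds the wing nuts, turned end for end so that their pull tabs point opposite ways and the lugs inside the lower tub's mouth hold it up level, instead of letting it nest down onto the nuts. Set it down rather than drop it, and leave the wing-nut tub, the tub of shaft pins and the cone-shaped reducer standing where they are.

Things in the scene. Friction and masses are not known exactly. Their poses are not given: they have to be found in the camera images.
- spare_mid (a point): Empty light grey plastic stack-nest tub, 162 long, 62 wide, 64 high, 0.16 kg. Point: its centre, 32 below the rim; x along its length to the flat pull tab that sticks out 16 at rim height from the +x end only, z up. Its top 20 mm is an upright rim band, 62 over the outer faces, to pinch across the width (y) at mid-length. Tapered foot 138 x 38: one foot mid +x end, two at the -x corners.
- nut_tub_mid (a point): The same tub holding three wing nuts, 0.6 kg; same point and axes. In its mouth, 14 below the rim, are 3 lugs: two in the +x corners, one mid -x end. A tub with its tab the opposite way (yaw 180 deg apart) rests on them, 50 mm higher centre to centre, centres in line, 4 to 5 mm play each way; one facing the same way nests lower. This and the pin tub may swap places.
- pin_tub_mid (a point): Bystander: the same tub, holding three long steel shaft pins (14 x 92), 0.6 kg; same point (centre, half-way up) and axes (x towards its tab).
- reducer_mid (a point): Bystander: stainless conical pipe reducer standing upright, 76 mm across its foot, 48 mm across its top, 100 mm high. The point is on its axis, half-way up.
Mind the look-alikes: they are no part of the job. What is shaped like the part that bears spare_mid but green is not meant.

How it is judged:
By the outcome, as a careful person would: the job done as asked, in the order asked, and still so for the second after the job is handed in, with the robot touching nothing.
It also fails if it takes over 42 s, if anything falls off the work surface, if the arm or the gripper's body presses on something with over 40 N, if the wrist force passes 120 N, or if a joint passes its speed limit or range.

## Working session

There is one attempt and no reset: what is moved stays moved. The work goes in short steps, Python scripts to look and compute and a shell command to move; the robot and the scene stay as the last step left them, time stands still between calls to the robot, and variables do not carry over. Pictures are saved under pics/ and viewed, about 8 in all and at most 12, crops included, and the job is handed in when it is done.

```bash
mkdir -p pics
cat > h.py <<'E'
from station import r
import numpy as np,cv2
from scipy.spatial.transform import Rotation as R
def q2R(q): return R.from_quat([q[1],q[2],q[3],q[0]]).as_matrix()
def save(im,f): cv2.imwrite(f,cv2.cvtColor(im,cv2.COLOR_RGB2BGR))
def ray(I,uv):
    p=cv2.undistortPoints(np.array(uv,float).reshape(-1,1,2),np.array(I['camera_matrix'],float),np.array(I['D'],float)).reshape(-1,2)
    d=np.c_[p[:,0],-p[:,1],-np.ones(len(p))]@q2R(I['orientation']).T
    return np.array(I['origin']),d
def atz(I,uv,z):
    o,d=ray(I,uv); return o+d*((z-o[2])/d[:,2])[:,None]
def proj(I,P):
    P=np.atleast_2d(P).astype(float); c=(P-np.array(I['origin']))@q2R(I['orientation']); c=c*[1,-1,-1]
    return cv2.projectPoints(c,np.zeros(3),np.zeros(3),np.array(I['camera_matrix'],float),np.array(I['D'],float))[0].reshape(-1,2)
E
python3 - <<'E'
from h import *
print(r.get_state())
for c in ['scene','side','wrist']:
    I=r.get_image(c); save(I['color'],f'pics/{c}0.png'); print(c,I['origin'],I['orientation'],np.array(I['camera_matrix']).tolist(),I['D'])
    for l in ['spare_mid','nut_tub_mid','pin_tub_mid','reducer_mid']:
        print(l,[(round(s['p'],2),np.array(s['box']).tolist()) for s in r.silhouettes(c,l)])
E
```

```text
{'clock': 0.0, 'joint_pos': array([-1.99912318e-02,  3.20288278e-01,  1.56566698e+00,  1.40774917e-05,
        1.25740812e+00, -1.99798352e-02]), 'qvel': array([-0.00053165, -0.00057717, -0.00110789, -0.00030136,  0.00034558,
       -0.00160526]), 'tau': array([ 7.05825660e-04, -4.15526962e+01, -2.34157133e+01, -1.88356019e-06,
        8.09230405e-03,  1.54784908e-05]), 'eef_pos': array([5.74524362e-01, 1.95818531e-05, 2.30489021e-01]), 'eef_rot': array([-2.43859791e-05,  9.99999608e-01, -7.87413991e-06, -8.85054693e-04]), 'force': array([-0.19804823, -0.29638391, -0.32585681]), 'wrist_torque': array([-0.01142269,  0.0064696 ,  0.01809466]), 'width': 0.08568212885261763}
scene [ 1.22190568 -0.62616979  0.8959178 ] [0.83739523 0.37783353 0.16058442 0.36086519] [[563.679053901702, 0.0, 325.71368016083596], [0.0, 563.679053901702, 229.81673682376575], [0.0, 0.0, 1.0]] [-0.02543281  0.          0.          0.          0.        ]
spare_mid [(0.64, [366.6, 119.0, 409.1, 171.3]), (0.57, [375.9, 170.4, 431.6, 225.2])]
nut_tub_mid [(0.71, [148.0, 269.7, 224.5, 333.7])]
pin_tub_mid [(0.78, [2
[... 323 characters left out ...]
.          0.        ]
spare_mid [(0.86, [152.5, 179.1, 221.9, 213.0]), (0.55, [239.4, 180.7, 304.0, 212.9])]
nut_tub_mid [(0.79, [351.9, 323.4, 431.3, 400.1])]
pin_tub_mid [(0.97, [290.6, 275.6, 361.7, 348.4])]
reducer_mid [(0.68, [345.3, 198.8, 375.7, 247.1])]
wrist [0.57435263 0.07651265 0.37295945] [ 9.88138637e-01 -1.53563673e-01  2.30334355e-04 -4.22931530e-04] [[399.5080951773801, 0.0, 324.2610198418423], [0.0, 399.5080951773801, 242.66875521843355], [0.0, 0.0, 1.0]] [-0.0518576  0.         0.         0.         0.       ]
spare_mid []
nut_tub_mid [(0.54, [213.6, 448.9, 250.3, 456.8])]
pin_tub_mid [(0.9, [107.8, 302.5, 309.4, 396.8])]
reducer_mid [(0.72, [414.9, 117.9, 529.7, 209.6])]
```

View pics/scene0.png

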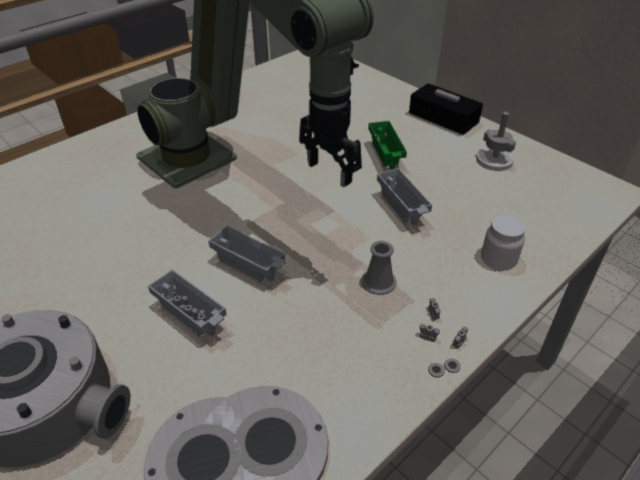

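View pics/side0.png

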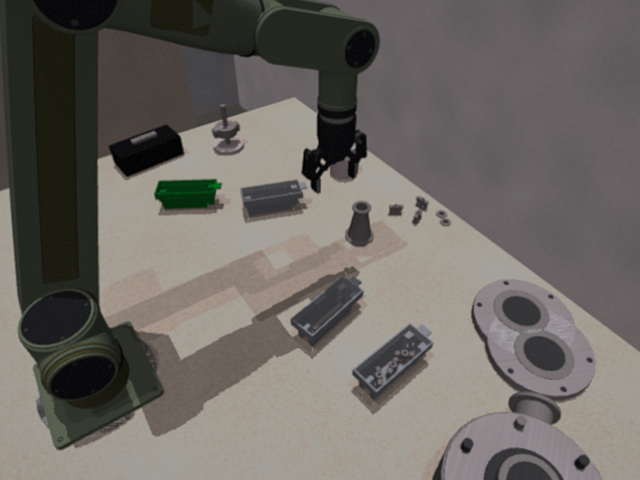

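The scene picture shows four tubs: grey empty (404,197), green look-alike (387,143), pins presumably (247,255), and nuts (187,303), with the reducer at (380,268). Next I fit poses to the silhouettes of both cameras and make one close crop.

```bash
cat > fit.py <<'E'
from h import *
from scipy.optimize import minimize
def model(p,z0=0):
    c,s=np.cos(p[2]),np.sin(p[2])
    b=lambda L,W,z:[[a*L/2,q*W/2,z] for a,q in((1,1),(1,-1),(-1,-1),(-1,1))]
    body=np.array(b(.162,.062,.064)+b(.162,.062,.044)+b(.138,.038,0))
    tab=np.array([[x,y,z] for x in(.07,.097) for y in(-.013,.013) for z in(.061,.064)])
    M=np.array([[c,-s,0],[s,c,0],[0,0,1]])
    return [P@M.T+[p[0],p[1],z0] for P in(body,tab)]
def render(I,p,z0=0):
    m=np.zeros((480*2,640*2),np.uint8)
    for P in model(p,z0):
        cv2.fillConvexPoly(m,cv2.convexHull((proj(I,P)*2*16).astype(np.int32)),1,shift=4)
    return m>0
def cost(p,obs,z0=0):
    t=0
    for I,m in obs:
        k=render(I,p,z0); M=m.repeat(2,0).repeat(2,1); t+=1-(k&M).sum()/(k|M).sum()
    return t/len(obs)
def fit(obs,x0,z0=0):
    best=None
    for yaw in np.arange(0,2*np.pi,np.pi/8) if len(x0)==2 else [x0[2]]:
        q=[x0[0],x0[1],yaw]
        S=np.array([q]+[np.add(q,d) for d in([.02,0,0],[0,.02,0],[0,0,.25])])
        o=minimize(cost,q,args=(obs,z0),method='Nelder-Mead',options=dict(initial_simplex=S,xatol=2e-4,fatol=1e-4,maxiter=90))
        if best is None or o.fun<best.fun: best=o
    return best
E
python3 - <<'E'
from fit import *
I={c:r.get_image(c) for c in('scene','side')}
sil={}
for c in I:
    for l in['spare_mid','nut_tub_mid','pin_tub_mid']: 
        for s in r.silhouettes(c,l):
            m=s['region']; g=I[c]['color'][m].mean(0)
            if g[1]>1.5*g[0]: continue
            sil.setdefault(l,[]).append((I[c],m))
            break
for l,o in sil.items():
    x0=[]
    for J,m in o:
        v,u=np.nonzero(m); x0.append(atz(J,[[u.mean(),v.mean()]],.04)[0,:2])
    f=fit(o,np.mean(x0,0)); print(l,len(o),np.round(x0,3).tolist(),f.x.round(4),np.degrees(f.x[2]).round(1),'cost',round(f.fun,3))
    for J,m in o:
        for q,cl in zip(model(f.x),((255,0,0),(255,255,0))):
            cv2.polylines(J['color'],[cv2.convexHull(proj(J,q).astype(np.int32))],True,cl,1)
o,=[1],
R_=[]
for c in I:
    s=r.silhouettes(c,'reducer_mid')[0]; v,u=np.nonzero(s['region']); R_.append(atz(I[c],[[u.mean(),v.mean()]],.045)[0])
print('reducer',np.round(R_,3).tolist())
a=cv2.resize(I['scene']['color'][110:340,140:440],(800,613)); 
b=cv2.resize(I['side']['color'][170:410,230:440],None,fx=1.25,fy=1.25)
save(cv2.resize(a,(780,598)),'pics/crop1.png')
save(cv2.resize(I['side']['color'][170:410,230:440],(520,594),interpolation=cv2.INTER_CUBIC),'pics/crop2.png')
E
```

```text
spare_mid 2 [[0.561, 0.268], [0.564, 0.268]] [0.5618 0.2669 5.9399] 340.3 cost 0.078
nut_tub_mid 2 [[0.493, -0.311], [0.501, -0.309]] [ 0.4978 -0.3138  6.3909] 366.2 cost 0.073
pin_tub_mid 1 [[0.466, -0.136]] [ 0.4647 -0.1402  6.5237] 373.8 cost 0.048
reducer [[0.695, 0.035, 0.045], [0.688, 0.035, 0.045]]
```

View pics/crop1.png

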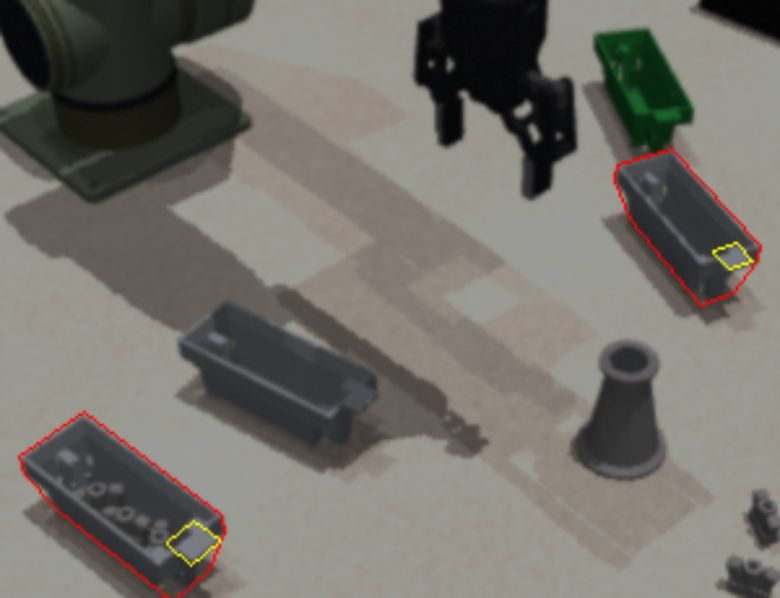

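View pics/crop2.png

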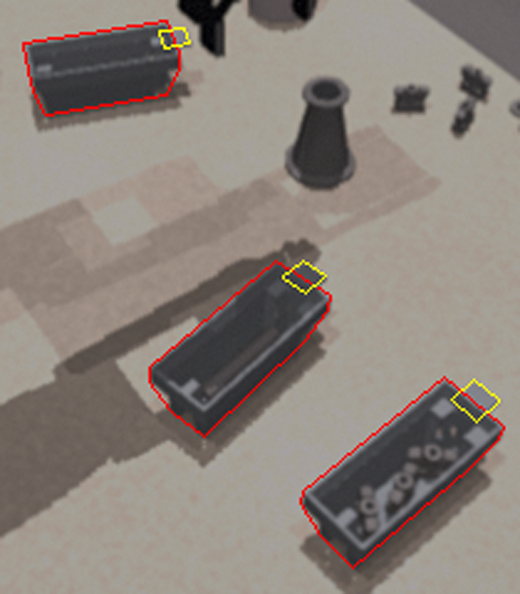

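The crops confirm it: the empty light grey tub is the right-hand grey one (scene 404,197), the green one is the decoy, the nuts are in the tub at scene (187,303), and the pins in the middle one. All tabs point about +x. First I look at the nut tub from close by, hand empty.

```bash
python3 -m pendant '[{"hand":0,"xyz":[-0.2,0.6,0],"delta_rot":[0,0,0]},{"hand":0,"xyz":[-0.38,1,0],"delta_rot":[0,0,0]},{"hand":0,"xyz":[-0.38,1,0],"delta_rot":[0,0,0]},{"hand":0,"xyz":[-0.38,1,0],"delta_rot":[0,0,0]},{"hand":0,"xyz":[-0.38,1,0],"delta_rot":[0,0,0]}]' 40 && python3 -m pendant '[{"hand":0,"xyz":[0,0.5,0],"delta_rot":[0,0,0]},{"hand":0,"xyz":[0,0.5,0],"delta_rot":[0,0,0]},{"hand":0,"xyz":[0,0.5,0],"delta_rot":[0,0,0]},{"hand":0,"xyz":[0,0.5,0],"delta_rot":[0,0,0]},{"hand":0,"xyz":[0,0.5,0],"delta_rot":[0,0,0]}]'
python3 - <<'E'
from fit import *
I=r.get_image('wrist'); J={c:r.get_image(c) for c in('scene','side')}
w=r.silhouettes('wrist','nut_tub_mid'); print([(s['p'],s['box']) for s in w])
o=[(I,w[0]['region'])]
f=fit(o,[.4978,-.3138,.108]); print('wrist',f.x.round(4),np.degrees(f.x[2]),f.fun)
o2=o+[(J[c],s[0]['region']) for c in J if (s:=r.silhouettes(c,'nut_tub_mid'))]
g=fit(o2,f.x); print('all',len(o2),g.x.round(4),np.degrees(g.x[2]),g.fun)
im=I['color'].copy()
for q,cl in zip(model(f.x),((255,0,0),(255,255,0))): cv2.polylines(im,[cv2.convexHull(proj(I,q).astype(np.int32))],True,cl,1)
b=w[0]['box'];print(r.get_state()['eef_pos'])
save(im,'pics/w1.png')
E
```

```text
clock: 1.75
eef_pos: [0.4972, -0.2036, 0.2315]
eef_rot: [0.001, 1.0, -0.002, -0.0]
force: [0.1, 0.5, 0.9]
width: 0.0857
clock: 2.25
eef_pos: [0.4991, -0.2987, 0.2312]
eef_rot: [-0.001, 1.0, 0.0, -0.0]
force: [0.0, 0.3, 0.7]
width: 0.0854
[(0.78, [213.4, 184.3, 442.4, 278.1])]
wrist [ 0.4955 -0.3142  0.1145] 6.559890203791567 0.015702679762337857
all 3 [ 0.496  -0.3141  0.1136] 6.510476771584842 0.05309921943922143
[ 0.49922784 -0.29911524  0.23154509]
```

View pics/w1.png

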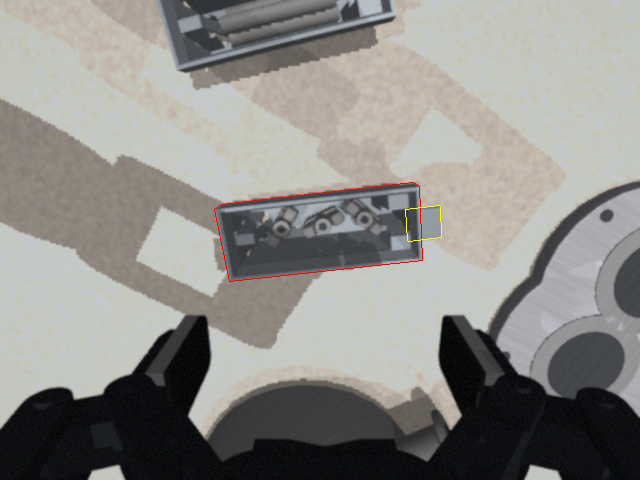

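The wrist picture shows the tub at (320,232) with three wing nuts, two lugs at its tab end, one at the other, and the tab at (425,222). The model fits it well: (0.4957, -0.3142), yaw 6.55°. Next I go above the spare.

```bash
python3 -m pendant '[{"hand":0,"xyz":[0,-0.4,0],"delta_rot":[0,0,0]},{"hand":0,"xyz":[0.1,-0.8,0],"delta_rot":[0,0,0]},{"hand":0,"xyz":[0.2,-1,0],"delta_rot":[0,0,0]},{"hand":0,"xyz":[0.2,-1,0],"delta_rot":[0,0,0]},{"hand":0,"xyz":[0.2,-1,0],"delta_rot":[0,0,0]}]' && python3 -m pendant '[{"hand":0,"xyz":[0,-0.4,0],"delta_rot":[0,0,0]},{"hand":0,"xyz":[0,-0.8,0],"delta_rot":[0,0,0]},{"hand":0,"xyz":[0,-1,0],"delta_rot":[0,0,0]},{"hand":0,"xyz":[0,-1,0],"delta_rot":[0,0,0]},{"hand":0,"xyz":[0,-1,0],"delta_rot":[0,0,0]}]' && python3 -m pendant '[{"hand":0,"xyz":[0.1,-0.4,0],"delta_rot":[0,0,-0.194]},{"hand":0,"xyz":[0.1,-0.83,0],"delta_rot":[0,0,-0.194]},{"hand":0,"xyz":[0.1,-0.83,0],"delta_rot":[0,0,-0.194]},{"hand":0,"xyz":[0.1,-0.83,0],"delta_rot":[0,0,-0.194]},{"hand":0,"xyz":[0.1,-0.83,0],"delta_rot":[0,0,-0.194]},{"hand":0,"xyz":[0.1,-0.83,0],"delta_rot":[0,0,-0.194]},{"hand":0,"xyz":[0.1,-0.83,0],"delta_rot":[0,0,-0.194]},{"hand":0,"xyz":[0.1,-0.83,0],"delta_rot":[0,0,-0.194]},{"hand":0,"xyz":[0.1,-0.83,0],"delta_rot":[0,0,-0.194]},{"hand":0,"xyz":[0.1,-0.83,0],"delta_rot":[0,0,-0.194]},{"hand":0,"xyz":[0.1,-0.83,0],"delta_rot":[0,0,-0.194]}]'
cat > tool.py <<'E'
from fit import *
def togo(xyz,yaw):   # tool x to point at 'yaw'; prints shift/turn in pendant units
    s=r.get_state(); T=q2R(s['eef_rot']); d=T.T@(np.array(xyz)-s['eef_pos'])
    psi=np.arctan2(T[1,0],T[0,0]); a=(yaw-psi+np.pi)%(2*np.pi)-np.pi
    print('pos',s['eef_pos'].round(4),'psi',np.degrees(psi).round(2),'z',T[:,2].round(4),'shift',(d/.2).round(3),'rotz',(-a/2/np.pi).round(4),'F',s['force'].round(1),'w',round(s['width'],4),'t',s['clock'],'q6',s['joint_pos'][5])
E
python3 - <<'E'
from tool import *
I=r.get_image('wrist')
w=r.silhouettes('wrist','spare_mid'); im=I['color'].copy()
for s in w:
    g=I['color'][s['region']].mean(0); print(s['p'],s['box'],g.round())
    v,u=np.nonzero(s['region']); x=atz(I,[[u.mean(),v.mean()]],.04)[0]
    f=fit([(I,s['region'])],[x[0],x[1],-.343] if g[1]<1.5*g[0] else x[:2]); print(f.x.round(4),np.degrees(f.x[2]),f.fun)
    for q,cl in zip(model(f.x),((255,0,0),(255,255,0))): cv2.polylines(im,[cv2.convexHull(proj(I,q).astype(np.int32))],True,cl,1)
    if g[1]<1.5*g[0]: togo([f.x[0],f.x[1],.03],f.x[2]+np.pi/2)
save(im,'pics/w2.png')
E
```

```text
clock: 3.05
eef_pos: [0.54, -0.0949, 0.2316]
eef_rot: [-0.001, 1.0, 0.003, 0.001]
force: [-0.2, -0.8, 1.0]
width: 0.0853
clock: 3.55
eef_pos: [0.5387, 0.105, 0.2314]
eef_rot: [-0.001, 1.0, 0.003, 0.0]
force: [0.0, -0.4, -0.2]
width: 0.0854
clock: 4.65
eef_pos: [0.5592, 0.2655, 0.2314]
eef_rot: [0.0, 0.821, 0.571, 0.0]
force: [0.1, 0.7, -0.7]
width: 0.0855
0.88 [283.6, 111.9, 365.6, 325.3] [104. 108. 113.]
[ 0.5607  0.265  -0.3496] -20.029284922180246 0.01344923224716843
pos [0.5591 0.2657 0.2314] psi 69.76 z [ 1.e-04 -1.e-04 -1.e+00] shift [-0.     0.008  1.007] rotz -0.0006 F [-0.1 -0.4 -0.1] w 0.0852 t 4.75 q6 -0.7922591272460776
0.7 [362.1, 0.3, 456.8, 47.8] [ 32. 113.  52.]
[0.3753 0.4117 5.7294] 328.27147257692604 0.018130539887187713
```

View pics/w2.png

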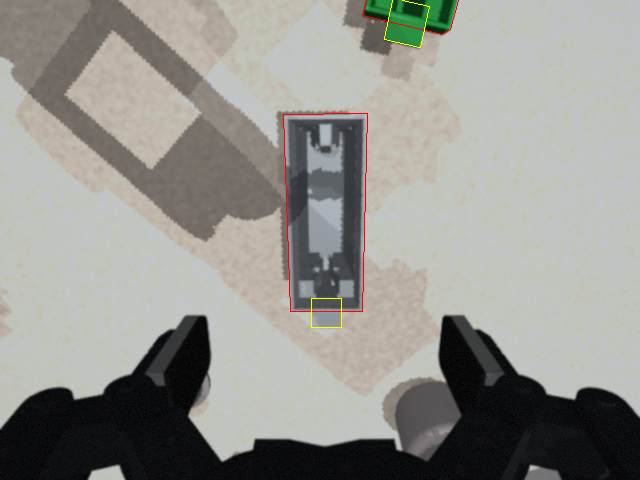

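The picture shows the empty grey tub centred at (327,212), tab downwards (+x), well clear of the green one. The aim is within 2 mm. I descend and grip.

```bash
python3 -m pendant '[{"hand":0,"xyz":[0,0.01,0.2],"delta_rot":[0,0,0]},{"hand":0,"xyz":[0,0.01,0.4],"delta_rot":[0,0,0]},{"hand":0,"xyz":[0,0.01,0.6],"delta_rot":[0,0,0]},{"hand":0,"xyz":[0,0.01,0.75],"delta_rot":[0,0,0]},{"hand":0,"xyz":[0,0.01,0.85],"delta_rot":[0,0,0]},{"hand":0,"xyz":[0,0.01,0.92],"delta_rot":[0,0,0]},{"hand":0,"xyz":[0,0.01,0.98],"delta_rot":[0,0,0]},{"hand":0,"xyz":[0,0.01,1.0],"delta_rot":[0,0,0]},{"hand":0,"xyz":[0,0.01,1.0],"delta_rot":[0,0,0]},{"hand":255,"xyz":[0,0.01,1.0],"delta_rot":[0,0,0]},{"hand":255,"xyz":[0,0.01,1.0],"delta_rot":[0,0,0]},{"hand":255,"xyz":[0,0.01,1.0],"delta_rot":[0,0,0]},{"hand":255,"xyz":[0,0.01,1.0],"delta_rot":[0,0,0]},{"hand":255,"xyz":[0,0.01,1.0],"delta_rot":[0,0,0]},{"hand":255,"xyz":[0,0.01,1.0],"delta_rot":[0,0,0]},{"hand":255,"xyz":[0,0.01,1.0],"delta_rot":[0,0,0]},{"hand":255,"xyz":[0,0.01,1.0],"delta_rot":[0,0,0]}]' 35 && python3 -m pendant '[{"hand":255,"xyz":[0,0,-0.02],"delta_rot":[0,0,0]},{"hand":255,"xyz":[0,0,-0.08],"delta_rot":[0,0,0]},{"hand":255,"xyz":[0,0,-0.2],"delta_rot":[0,0,0]},{"hand":255,"xyz":[0,0,-0.4],"delta_rot":[0,0,0]},{"hand":255,"xyz":[0,0,-0.6],"delta_rot":[0,0,0]},{"hand":255,"xyz":[0,0,-0.75],"delta_rot":[0,0,0]},{"hand":255,"xyz":[0,0,-0.8],"delta_rot":[0,0,0]},{"hand":255,"xyz":[0,0,-0.8],"delta_rot":[0,0,0]}]'
python3 - <<'E'
from tool import *
s=r.get_state(); togo([.53,-.02,.191],0); print(s['wrist_torque'])
I=r.get_image('wrist'); save(cv2.resize(I['color'],(480,360)),'pics/w3.png')
w=r.silhouettes('wrist','spare_mid'); print([(x['p'],x['box']) for x in w])
z0=s['eef_pos'][2]-.0314
for x in w[:1]:
    f=fit([(I,x['region'])],[s['eef_pos'][0],s['eef_pos'][1],-.35],z0); print('held',f.x.round(4),np.degrees(f.x[2]),f.fun)
E
```

```text
clock: 6.45
eef_pos: [0.5617, 0.2657, 0.0326]
eef_rot: [0.0, 0.82, 0.572, 0.001]
force: [-0.2, 0.7, 5.6]
width: 0.0611
clock: 7.25
eef_pos: [0.5613, 0.2655, 0.1927]
eef_rot: [0.0, 0.82, 0.572, 0.001]
force: [-0.6, -0.9, -2.3]
width: 0.0614
pos [0.5613 0.2655 0.1927] psi 69.84 z [ 0.0025  0.0011 -1.    ] shift [-1.394  0.345  0.007] rotz 0.194 F [-0.6 -0.9 -2.3] w 0.0614 t 7.25 q6 -0.7955920403028434
[ 0.03227123 -0.016766    0.01246431]
[(0.82, [207.5, 101.1, 440.7, 448.1]), (0.76, [378.9, 3.8, 471.4, 33.4])]
held [ 0.5606  0.2642 -0.3492] -20.010261278111788 0.09881202821432988
```

View pics/w3.png

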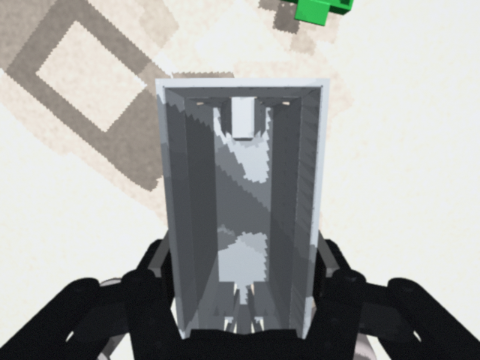

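The tub is held square and level across the pads, with opening 0.061 as expected. I carry it over in turned stages, bottom at 0.16, clear of everything.

```bash
python3 -m pendant '[{"hand":255,"xyz":[-0.05,0.01,0],"delta_rot":[0,0,0.01]},{"hand":255,"xyz":[-0.18,0.03,0],"delta_rot":[0,0,0.03]},{"hand":255,"xyz":[-0.35,0.07,0],"delta_rot":[0,0,0.05]},{"hand":255,"xyz":[-0.52,0.1,0],"delta_rot":[0,0,0.07]},{"hand":255,"xyz":[-0.68,0.13,0],"delta_rot":[0,0,0.09]},{"hand":255,"xyz":[-0.82,0.16,0],"delta_rot":[0,0,0.115]},{"hand":255,"xyz":[-0.924,0.174,0],"delta_rot":[0,0,0.139]},{"hand":255,"xyz":[-0.924,0.174,0],"delta_rot":[0,0,0.139]}]' && python3 -m pendant '[{"hand":255,"xyz":[-0.05,0.1,0],"delta_rot":[0,0,0.015]},{"hand":255,"xyz":[-0.12,0.25,0],"delta_rot":[0,0,0.038]},{"hand":255,"xyz":[-0.2,0.42,0],"delta_rot":[0,0,0.06]},{"hand":255,"xyz":[-0.28,0.58,0],"delta_rot":[0,0,0.083]},{"hand":255,"xyz":[-0.35,0.73,0],"delta_rot":[0,0,0.106]},{"hand":255,"xyz":[-0.4,0.83,0],"delta_rot":[0,0,0.128]},{"hand":255,"xyz":[-0.416,0.86,0],"delta_rot":[0,0,0.139]},{"hand":255,"xyz":[-0.416,0.86,0],"delta_rot":[0,0,0.139]}]'
python3 - <<'E'
from tool import *
togo([.4957,-.3142,.191],np.radians(-83.45))
E
```

```text
clock: 8.15
eef_pos: [0.5279, 0.0775, 0.189]
eef_rot: [0.0, 0.985, 0.17, -0.003]
force: [0.5, 0.8, -1.7]
width: 0.0616
clock: 8.95
eef_pos: [0.5094, -0.1104, 0.1897]
eef_rot: [-0.0, 0.965, -0.261, -0.001]
force: [0.3, -0.3, -1.8]
width: 0.0614
pos [ 0.5094 -0.1104  0.1897] psi -30.22 z [-0.0028  0.001  -1.    ] shift [ 0.454  0.915 -0.007] rotz 0.1479 F [ 0.3 -0.3 -1.8] w 0.0614 t 8.95 q6 0.291567665840625
```

```bash
python3 -m pendant '[{"hand":255,"xyz":[0.04,0.08,0],"delta_rot":[0,0,0.015]},{"hand":255,"xyz":[0.12,0.24,0],"delta_rot":[0,0,0.038]},{"hand":255,"xyz":[0.2,0.42,0],"delta_rot":[0,0,0.06]},{"hand":255,"xyz":[0.3,0.6,0],"delta_rot":[0,0,0.083]},{"hand":255,"xyz":[0.38,0.76,0],"delta_rot":[0,0,0.106]},{"hand":255,"xyz":[0.43,0.87,0],"delta_rot":[0,0,0.128]},{"hand":255,"xyz":[0.454,0.915,0],"delta_rot":[0,0,0.148]},{"hand":255,"xyz":[0.454,0.915,0],"delta_rot":[0,0,0.148]},{"hand":255,"xyz":[0.454,0.915,0],"delta_rot":[0,0,0.148]}]'
python3 - <<'E'
from tool import *
togo([.4957,-.3142,.191],np.radians(-83.45))
s=r.get_state(); J={c:r.get_image(c) for c in('scene','side','wrist')}; o=[]
z0=s['eef_pos'][2]-.032
for c in J:
    w=r.silhouettes(c,'spare_mid')
    for x in w:
        print(c,x['p'],np.round(x['box']))
    f=[fit([(J[c],x['region'])],[s['eef_pos'][0],s['eef_pos'][1],np.radians(186.55)],z0) for x in w]
    for g in f: print('  ',g.x.round(4),np.degrees(g.x[2]).round(2),round(g.fun,3))
    n=r.silhouettes(c,'nut_tub_mid')
    for q,cl in zip(model([s['eef_pos'][0],s['eef_pos'][1],np.radians(186.55)],z0)+model([.4957,-.3142,.1143]),((255,0,0),(255,255,0))*2): cv2.polylines(J[c]['color'],[cv2.convexHull(proj(J[c],q).astype(np.int32))],True,cl,1)
a=cv2.resize(J['scene']['color'][180:350,100:290],(400,358),interpolation=cv2.INTER_CUBIC)
b=cv2.resize(J['side']['color'][210:410,290:480],(380,400),interpolation=cv2.INTER_CUBIC)
m=np.zeros((400,790,3),np.uint8); m[:358,:400]=a; m[:,410:]=b; save(m,'pics/pre.png')
E
```

```text
clock: 9.85
eef_pos: [0.4963, -0.3127, 0.1904]
eef_rot: [-0.0, 0.748, -0.664, -0.001]
force: [0.3, 0.1, -2.6]
width: 0.0615
pos [ 0.4963 -0.3127  0.1904] psi -83.25 z [-0.0012  0.0018 -1.    ] shift [ 0.007  0.004 -0.003] rotz 0.0006 F [ 0.3  0.1 -2.6] w 0.0615 t 9.85 q6 0.8703660929819896
scene 0.72 [366. 123. 407. 168.]
   [ 0.4963 -0.3127  3.2559] 186.55 1.0
side 0.64 [357. 282. 447. 346.]
side 0.55 [153. 178. 221. 214.]
side 0.4 [353. 328. 431. 398.]
   [ 0.4971 -0.3108  3.3221] 190.34 0.387
   [ 0.4963 -0.3127  3.2559] 186.55 1.0
   [ 0.4356 -0.3738  3.366 ] 192.86 0.418
wrist 0.74 [206. 101. 441. 450.]
wrist 0.66 [  6. 106. 164. 348.]
   [ 0.4957 -0.3138  3.2615] 186.87 0.094
   [ 0.5106 -0.1629  1.8332] 105.03 0.372
```

View pics/pre.png

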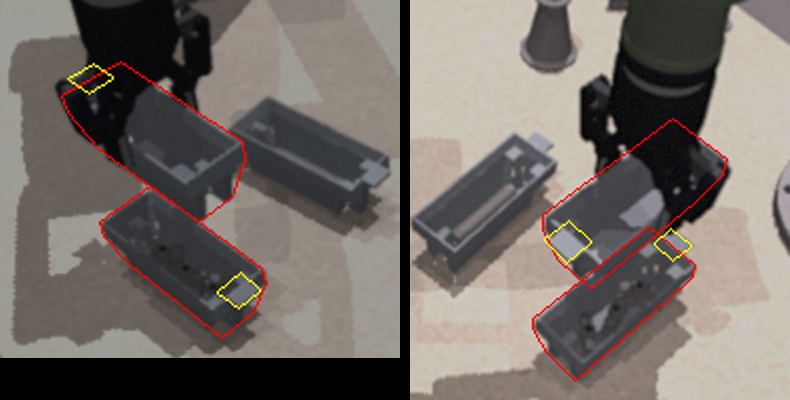

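The outlines of held tub and nut tub both match in the scene (left) and side (right) crops, with the tabs opposite. Now I lower in steps, watching force.

```bash
python3 -m pendant '[{"hand":255,"xyz":[0.007,0.004,0.05],"delta_rot":[0,0,0]},{"hand":255,"xyz":[0.007,0.004,0.15],"delta_rot":[0,0,0]},{"hand":255,"xyz":[0.007,0.004,0.25],"delta_rot":[0,0,0]},{"hand":255,"xyz":[0.007,0.004,0.34],"delta_rot":[0,0,0]},{"hand":255,"xyz":[0.007,0.004,0.40],"delta_rot":[0,0,0]},{"hand":255,"xyz":[0.007,0.004,0.44],"delta_rot":[0,0,0]},{"hand":255,"xyz":[0.007,0.004,0.44],"delta_rot":[0,0,0]},{"hand":255,"xyz":[0.007,0.004,0.44],"delta_rot":[0,0,0]}]'
python3 - <<'E'
from tool import *
togo([.4957,-.3142,.0826],np.radians(-83.45))
E
python3 -m pendant '[{"hand":255,"xyz":[0,0,0.015],"delta_rot":[0,0,0]},{"hand":255,"xyz":[0,0,0.03],"delta_rot":[0,0,0]},{"hand":255,"xyz":[0,0,0.045],"delta_rot":[0,0,0]},{"hand":255,"xyz":[0,0,0.06],"delta_rot":[0,0,0]},{"hand":255,"xyz":[0,0,0.075],"delta_rot":[0,0,0]},{"hand":255,"xyz":[0,0,0.075],"delta_rot":[0,0,0]},{"hand":255,"xyz":[0,0,0.075],"delta_rot":[0,0,0]}]'
python3 - <<'E'
from tool import *
togo([.4957,-.3142,.0826],np.radians(-83.45)); print(r.get_state()['wrist_torque'])
E
```

```text
clock: 11.1
eef_pos: [0.4959, -0.3158, 0.1038]
eef_rot: [-0.0, 0.746, -0.666, 0.001]
force: [0.0, -0.1, -1.5]
width: 0.0612
pos [ 0.4959 -0.3158  0.1038] psi -83.52 z [ 1.e-03 -6.e-04 -1.e+00] shift [-0.008  0.     0.106] rotz -0.0002 F [ 0.  -0.1 -1.5] w 0.0612 t 11.1 q6 0.8710276182088443
clock: 11.8
eef_pos: [0.4955, -0.3155, 0.0882]
eef_rot: [-0.0, 0.746, -0.666, -0.0]
force: [0.6, 1.1, -2.2]
width: 0.0615
pos [ 0.4955 -0.3155  0.0882] psi -83.52 z [-0.e+00  1.e-04 -1.e+00] shift [-0.006 -0.002  0.028] rotz -0.0002 F [ 0.6  1.1 -2.2] w 0.0615 t 11.8 q6 0.8710876439173635
[ 0.02410434 -0.00869616 -0.00151888]
```

```bash
python3 -m pendant '[{"hand":255,"xyz":[-0.006,0,0.006],"delta_rot":[0,0,0]},{"hand":255,"xyz":[-0.006,0,0.012],"delta_rot":[0,0,0]},{"hand":255,"xyz":[-0.006,0,0.018],"delta_rot":[0,0,0]},{"hand":255,"xyz":[-0.006,0,0.022],"delta_rot":[0,0,0]},{"hand":255,"xyz":[-0.006,0,0.026],"delta_rot":[0,0,0]},{"hand":255,"xyz":[-0.006,0,0.026],"delta_rot":[0,0,0]},{"hand":255,"xyz":[-0.006,0,0.026],"delta_rot":[0,0,0]}]'
python3 - <<'E'
from tool import *
togo([.4957,-.3142,.0826],np.radians(-83.45)); print(r.get_state()['wrist_torque'])
E
```

```text
clock: 12.5
eef_pos: [0.4954, -0.3143, 0.0831]
eef_rot: [-0.0, 0.746, -0.666, 0.0]
force: [-0.4, 0.1, -1.6]
width: 0.0616
pos [ 0.4954 -0.3143  0.0831] psi -83.52 z [ 1.e-04 -0.e+00 -1.e+00] shift [-0.    -0.002  0.003] rotz -0.0002 F [-0.4  0.1 -1.6] w 0.0616 t 12.5 q6 0.8726599343867952
[ 0.00592331 -0.01984887 -0.00243299]
```

Not yet in contact; half a millimetre at a time to touch.

```bash
python3 -m pendant '[{"hand":255,"xyz":[0,0,0.003],"delta_rot":[0,0,0]},{"hand":255,"xyz":[0,0,0.006],"delta_rot":[0,0,0]},{"hand":255,"xyz":[0,0,0.006],"delta_rot":[0,0,0]}]'; python3 -m pendant '[{"hand":255,"xyz":[0,0,0.003],"delta_rot":[0,0,0]},{"hand":255,"xyz":[0,0,0.006],"delta_rot":[0,0,0]},{"hand":255,"xyz":[0,0,0.006],"delta_rot":[0,0,0]}]'
```

```text
clock: 12.8
eef_pos: [0.4956, -0.3144, 0.0826]
eef_rot: [-0.0, 0.746, -0.666, 0.0]
force: [-0.8, 0.3, 3.7]
width: 0.0615
clock: 13.1
eef_pos: [0.4956, -0.3144, 0.0825]
eef_rot: [-0.0, 0.746, -0.666, 0.001]
force: [-2.7, 2.2, 11.2]
width: 0.0615
```

Contact came exactly at the expected height. I relax, release, and rise.

```bash
python3 -m pendant '[{"hand":255,"xyz":[0,0,-0.005],"delta_rot":[0,0,0]},{"hand":255,"xyz":[0,0,-0.006],"delta_rot":[0,0,0]},{"hand":120,"xyz":[0,0,-0.006],"delta_rot":[0,0,0]},{"hand":0,"xyz":[0,0,-0.006],"delta_rot":[0,0,0]},{"hand":0,"xyz":[0,0,-0.006],"delta_rot":[0,0,0]},{"hand":0,"xyz":[0,0,-0.006],"delta_rot":[0,0,0]},{"hand":0,"xyz":[0,0,-0.006],"delta_rot":[0,0,0]},{"hand":0,"xyz":[0,0,-0.006],"delta_rot":[0,0,0]},{"hand":0,"xyz":[0,0,-0.006],"delta_rot":[0,0,0]},{"hand":0,"xyz":[0,0,-0.006],"delta_rot":[0,0,0]}]' 20 && python3 -m pendant '[{"hand":0,"xyz":[0,0,-0.03],"delta_rot":[0,0,0]},{"hand":0,"xyz":[0,0,-0.08],"delta_rot":[0,0,0]},{"hand":0,"xyz":[0,0,-0.18],"delta_rot":[0,0,0]},{"hand":0,"xyz":[0,0,-0.35],"delta_rot":[0,0,0]},{"hand":0,"xyz":[0,0,-0.55],"delta_rot":[0,0,0]},{"hand":0,"xyz":[0,0,-0.75],"delta_rot":[0,0,0]},{"hand":0,"xyz":[0,0,-0.85],"delta_rot":[0,0,0]},{"hand":0,"xyz":[0,0,-0.85],"delta_rot":[0,0,0]}]'
python3 - <<'E'
from tool import *
J={c:r.get_image(c) for c in('scene','side','wrist')}
for c in J:
    for q,cl in zip(model([.4955,-.3143,np.radians(186.5)],.05)+model([.4957,-.3142,.1143]),((255,0,0),(255,255,0),(0,255,0),(0,255,255))): cv2.polylines(J[c]['color'],[cv2.convexHull(proj(J[c],q).astype(np.int32))],True,cl,1)
a=cv2.resize(J['scene']['color'][200:350,120:300],(400,333),interpolation=cv2.INTER_CUBIC)
b=cv2.resize(J['side']['color'][250:410,290:480],(390,328),interpolation=cv2.INTER_CUBIC)
m=np.zeros((600,800,3),np.uint8); m[:333,:400]=a; m[:328,410:]=b
w=J['wrist']['color'][100:350,140:500]; m[340:590,:360]=w
save(m,'pics/end.png')
E
```

```text
clock: 14.1
eef_pos: [0.4954, -0.3143, 0.0819]
eef_rot: [-0.0, 0.746, -0.666, 0.0]
force: [0.3, -0.0, 1.3]
width: 0.0855
clock: 14.9
eef_pos: [0.4969, -0.3153, 0.2569]
eef_rot: [-0.001, 0.746, -0.666, 0.005]
force: [1.0, 0.6, -1.0]
width: 0.0855
```

View pics/end.png

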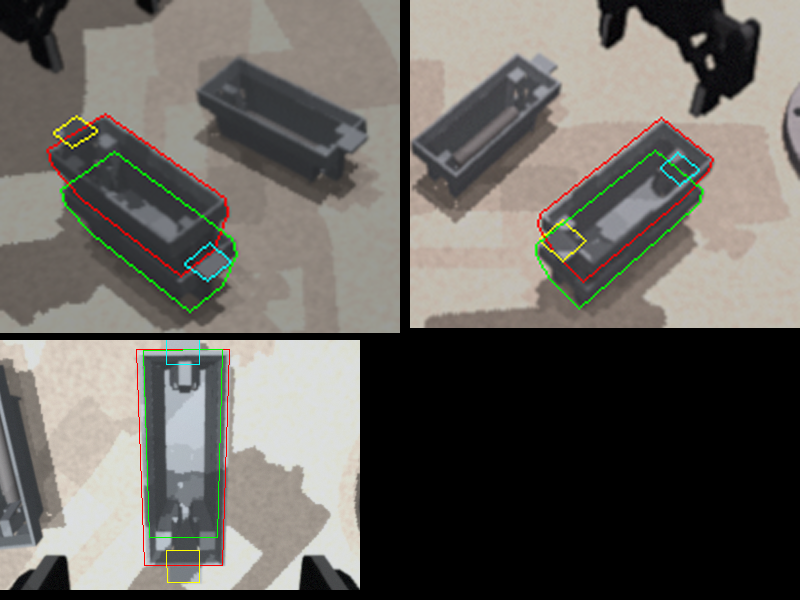

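The picture shows the upper tub on its predicted outline, 50 mm up at both ends in all three views, tabs opposite. The nut tub is on its old outline and the hand is clear.

Run:
```python
from h import *
for l in ['pin_tub_mid','reducer_mid']:
    for c in('scene','side'):
        r.get_image(c); print(l,c,[np.round(s['box'],1).tolist() for s in r.silhouettes(c,l)][:2])
print(r.get_state()['clock']); print(r.hand_in())
```

```text
pin_tub_mid scene [[210.2, 227.0, 284.6, 280.3]]
pin_tub_mid side [[288.9, 274.0, 360.4, 344.0]]
reducer_mid scene [[361.0, 243.2, 394.7, 295.9]]
reducer_mid side [[344.6, 197.9, 377.6, 245.9]]
15.45
the job is handed in; nothing more can be done
None
```

The empty grey tub is now on top of the wing-nut tub, turned end for end so the pull tabs point opposite ways. I handed the job in at about 15.5 s; it reports no verdict.

- **Placing:** I lowered the tub until it touched at the expected height (TCP at 0.0826 m, 50 mm above where I gripped it). The highest wrist force reading was about 11 N. I then relaxed the push, opened the fingers and rose clear.
- **Fit:** In all three camera views the upper tub matches the outline predicted for resting level on the lugs, 50 mm up at both ends. The nut tub matches its earlier outline.
- **Bystanders:** The network boxes for the pin tub and the reducer are within about 4 pixels of those at the start. That is the networks' own scatter, and the arm did not go near either of them.
- **Checks that disagreed:** With the tub held above the nut tub, the scene and side networks gave poor or wrong detections of it because the gripper hid part of it. I relied there on the arm's own pose, the wrist camera fit and the drawn outlines, which agreed.

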